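# Seat the relay and reset the board with the stylus

## Robot

A 6-joint arm with a two-finger parallel gripper is mounted at the origin on the work surface. World frame = base frame: x ahead of the robot, y to its left, z up, the work surface at z = 0. Lengths are in m, angles in degrees, forces in N, time in s.
With the tool pointing down it reaches from about 0.375 to 0.925 m from the base axis. Payload 5.7 kg.
Tool frame: the origin (TCP) lies at the very end of the fingers, on their centre line; the grasp point (between the pads) lies 19 mm behind it (ctrl.tcp_to_grasp is the distance from the TCP to the grasp point, in m); z points along the fingers, y is the line along which they close (so a half turn about z gives the same grasp; the last joint's range is limited). The gripper opens to 85 mm and grips with 20 to 120 N. Pads are 22 mm wide; open, the fingers measure 114 mm over their backs; the gripper's body (76 mm by 85 mm) begins 54 mm behind the grasp point. The pads swing forward as they close: fully open they stand 13 mm farther back than shut.
Start: joints at [-83.085, 20.558, 86.54, -0, 72.909, -6.595], TCP at [0.14, -0.583, 0.231] pointing down, gripper open.
Joint ranges: [-170.27, 170.27], [-57.76, 135], [12.27, 136.19], [-55.21, 235.2], [11.17, 155.16], [-170.74, 170.74]. Speed limits (degrees/s): [136.94, 136.94, 180, 180, 180, 180].

## Interface

Orientations are given as a 3x3 rotation matrix whose columns are the frame's x, y, z axes.
In Python, from plant import ctrl gives the robot as it stands.
- The arm moves only by the tool play_rows, never from a script. Its argument "commands" is a list of rows, each a list of 5 numbers: the shift along the tool's x, y, z in mm, then the turn about the tool's z in degrees, then the finger opening in mm, from 0 to 85.4. In form: [[tx, ty, tz, turn, jaw], ...]. A call has 1 to 12 rows; each row is the pose to reach, as a shift and turn from the pose commanded when the call began, along the tool's axes at that moment; what a row does not reach only later rows make up. A row lasts 1/10 s, in which the tool goes at most 50 mm and 8.59 degrees, less where a joint would pass 70% of its speed; a pose out of reach is approached as far as the arm can. A call with a gripper value outside its range is refused whole. The fingers move at their own pace and stop on an object; "squeeze" is the grip in N (left out, the last holds). Time passes only in rows, so rows that repeat a pose let the fingers close. It gives the time, the measured TCP pose, the force, the opening and the grip force at its end, in the units of the state.
- ctrl.sense(): the state, without advancing time (a new reading comes with each control period).
- ctrl.capture(name): name is "side" or "top"; returns a dict with "img" (420x560x3 uint8, red, green, blue), "z_map" (420x560 float32, m along the optical axis (not along the pixel's ray), 0 where there is no reading), "camera_matrix" (3x3 intrinsics, pixels), "dist_coeffs" ([k1, k2, p1, p2, k3] as OpenCV has them; the pictures are not rectified), "view" (4x4, takes a point from world to camera coordinates). Camera axes: x right, y up, looking along -z (the intrinsics and any distortion apply to the point x, -y, -z); pixel columns grow to the right and rows downward; lengths in m; the calibration is good to about 2 mm. A picture is of the moment at which its call begins.
- ctrl.hand_in(): hands the job in; it is judged then, once.
The state is a dict: "time_s": time; "q": joint angles; "qd": joint speeds; "effort": joint torques, N m; "tool_pos": TCP position; "tcp_rot": TCP orientation; "ft_force": force on the tool from outside, world axes, zero at the start; "ft_torque": the same for the moment, N m; "gripper_width": opening from 0.0 (shut) to 1.0 (fully open); "grip_force": force on a finger pad.
Only numpy, scipy, OpenCV 4.12 (cv2) and the standard library are available. Lean on these libraries where they do the work, as an engineer would, in place of code of your own. Each camera call takes 0.05 s, during which the arm holds its last target. There are 200 camera calls.

## Task

Push the blue plug-in relay, which is standing proud of its socket, straight down until it is fully home. Then take the yellow stylus out of its fork and, with its tip, push the recessed button inside the green ring fully down and hold it there for about two seconds. Hang the stylus back upright by its collar in the fork and let go; never press the button inside the orange ring, and do not disturb the jar, the spare relay or the screwdriver.

Things in the scene. Friction and masses are not known exactly. Their poses are not given: they have to be found in the camera images.
- board: green circuit board, 150 (x) x 220 (y) mm, top at 30 mm, fixed in an aluminium holder with black corner clamps 32 mm high; origin at the centre of its underside, on the bench. Terminal strips on its short edges reach 44 mm. Two switches stand on its -x half (x -42, y +-45 mm), two relays on its +x half (x +35, y +-42 mm); which of each pair is on which side varies.
- relay_top (a point): centre of the top face of the blue relay (60 x 50 x 34 mm, long side along the board's x, white paper label on top). It slides straight up and down in a black socket; fully home its top is 64 mm above the bench, level with the white relay beside it.
- relay (a joint): how far the blue relay stands proud of its seat, in m: 0 is fully home, it starts at 0.007 to 0.012; it slides stiffly (about 5 N) and stays where it is left
- fixed_relay: white relay of the same size, already seated and fixed; origin at the centre of its underside, on the board's top; its top is 34 mm above that
- reset_switch: fixed black switch housing, 40 x 40 x 25 mm, with a green ring around a round hole of 18 mm diameter; at the bottom of the hole, 10 mm below the rim, lies a green button cap of 15 mm diameter. Origin at the centre of the underside, z up.
- reset_mouth (a point): centre of the mouth of the hole with the green ring, level with the housing's top (55 mm above the bench)
- reset_button (a joint): travel of the green button in m: 0 released, 0.005 fully down; it springs back, 1 N to start, 4 N when fully down
- erase_mouth (a point): centre of the mouth of the like hole with the orange ring in the other switch (orange button, must not be pressed), 55 mm above the bench
- erase_button (a joint): travel of the orange button in m: 0 released, 0.005 fully down
- stylus: yellow stylus with steel shaft, 140 mm long, 80 g. Origin at the centre of the collar's underside; z along it, up to the handle. Collar 28 mm diameter, z 0 to 5 mm; round handle 18 mm diameter, z 5 to 60 mm (grip here); shaft 10 mm diameter, z 0 to -50 mm, tapering to a 7 mm tip at z -80 mm. It starts hanging upright in the fork by its collar.
- stylus_tip (a point): point of the stylus tip, 80 mm below the collar's underside
- fork: fixed aluminium fork on a dark base, 90 x 80 mm; origin on the bench under the stylus's place. Its 56 mm wide, 10 mm thick top plate has its top at 95 mm, from x -24 to +40 mm; a slot 18 mm wide along x is open towards -x and ends at x +14 mm. Nothing rises above the plate.
- fork_seat (a point): point on the top plate's upper surface, in the middle of the slot's width and 14 mm from its closed end, where the collar's underside centre belongs (axes as the fork)
- jar: small glass jar with white cap, 48 mm diameter, 60 mm tall, bystander; origin at the centre of its underside
- spare: loose grey spare relay, 60 x 50 x 32 mm, bystander on the bench; origin at the centre of its underside
- driver: screwdriver with red handle, 180 mm long, lying on the bench, bystander; origin at its middle, on the bench
Not all that is in view belongs to the job. Several things have the shape of the stylus; the one meant has the colours described above. Of the things that look like the fork, take the one that is farthest from the robot's base at the start.

How it is judged (in metres and radians):
On the way, in this order (a step that is already met when the one before it is completed fails the run):
1. the blue relay is pressed fully home (value of joint relay below 0.0015 m), for 0.2 s.
2. with the relay home, the stylus tip, inside the green-ringed hole, holds the green button down for at least one second (value of joint relay below 0.0015 m and value of joint reset_button above 0.0035 m and horizontal distance between stylus_tip and reset_mouth below 0.009 m and z of stylus_tip in the frame of reset_mouth below -0.0115 m), for 1 s.
At the end, for the whole second after the job is handed in: blue relay fully home (within 1.5 mm), both buttons released (within 1 mm), stylus at rest, upright (within 0.12 rad) in the fork's slot, collar lying on the plate: height -3 to +4 mm, sideways within 7 mm, along the slot from 20 mm in front of to 12 mm behind the seat point (z of stylus in the frame of fork_seat between -0.003 and 0.004 m and x of stylus in the frame of fork_seat between -0.02 and 0.012 m and y of stylus in the frame of fork_seat between -0.007 and 0.007 m and angle between stylus's own z axis and vertical below 0.12 rad and linear speed of stylus below 0.02 m/s and value of joint relay below 0.0015 m and value of joint each of reset_button, erase_button below 0.001 m); the robot touches nothing.
It fails at once if the orange-ringed button is pressed by more than 2 mm (value of joint erase_button above 0.002 m).
It fails at once if the jar is moved by more than 20 mm (distance of jar from where it was at the start of the episode above 0.02 m).
It fails at once if the spare relay is moved by more than 20 mm (distance of spare from where it was at the start of the episode above 0.02 m).
It fails at once if the screwdriver is moved by more than 20 mm (distance of driver from where it was at the start of the episode above 0.02 m).
It also fails if it takes over 64 s, if anything falls off the work surface, if the arm or the gripper's body presses on something with over 40 N, if the wrist force passes 120 N, or if a joint passes its speed limit or range.

## Working session

There is one attempt and no reset: what is moved stays moved. The work goes in short steps, Python scripts to look and compute and a tool call to move; the robot and the scene stay as the last step left them, time stands still between calls to the robot, and variables do not carry over. Pictures are saved under pics/ and viewed, at most 10 in all, crops included, and the job is handed in when it is done.

Besides the shell and the picture viewer there is one more tool, called after "Emit:" by a JSON object that holds its "method" and its "body". play_rows: Moves the arm, as the interface text tells. Its arguments: {"type":"object","properties":{"commands":{"type":"array"},"squeeze":{"type":"number"}},"required":["commands"]}

```bash
mkdir -p pics; ls; cat > h.py <<'E'
import numpy as np, cv2
from plant import ctrl
def cap(n):
    d=ctrl.capture(n); return d
def ray(d,u,v):
    K=np.array(d["camera_matrix"],float);D=np.array(d["dist_coeffs"],float)
    p=cv2.undistortPoints(np.array([[[u,v]]],float),K,D)[0,0]
    V=np.array(d["view"]);R=V[:3,:3];t=V[:3,3]
    c=-R.T@t; r=R.T@np.array([p[0],-p[1],-1.]); return c,r
def onz(d,u,v,z):
    c,r=ray(d,u,v); return c+r*(z-c[2])/r[2]
def dep(d,u,v,w=2):
    u0,v0=int(round(u)),int(round(v)); p=d["z_map"][v0-w:v0+w+1,u0-w:u0+w+1]; p=p[p>0]
    c,r=ray(d,u,v); return c+r*np.median(p)
def proj(d,P):
    V=np.array(d["view"]);q=V[:3,:3]@np.array(P)+V[:3,3]
    return cv2.projectPoints(np.array([[q[0],-q[1],-q[2]]]),np.zeros(3),np.zeros(3),np.array(d["camera_matrix"],float),np.array(d["dist_coeffs"],float))[0][0,0]
E
python3 - <<'E'
from h import *
import pickle
for n in("side","top"):
    d=cap(n); cv2.imwrite(f"pics/{n}0.png",d["img"][:,:,::-1]); pickle.dump(d,open(n+"0.pkl","wb"))
    c,r=ray(d,280,210); print(n,c,r,d["camera_matrix"],d["dist_coeffs"])
s=ctrl.sense(); print(s)
E
```

```text
pics
side [-0.05022326  0.85234009  1.05081594] [ 0.30706593 -0.62186764 -0.72071928] [[526.21470639   0.         270.67654467]
 [  0.         526.21470639 203.97235994]
 [  0.           0.           1.        ]] [0.01639578 0.         0.         0.         0.        ]
top [0.14507636 0.00895805 1.35113775] [ 0.19453811 -0.01417183 -0.98091006] [[517.26875677   0.         273.67072042]
 [  0.         517.26875677 205.35193276]
 [  0.           0.           1.        ]] [0.06924647 0.         0.         0.         0.        ]
{'time_s': 0.1, 'q': array([-8.30841515e+01,  2.05937381e+01,  8.65943226e+01,  9.58895224e-04,
        7.29103176e+01, -6.59487825e+00]), 'qd': array([ 0.00322583, -0.09589423, -0.25574097, -0.04916758,  0.07623104,
        0.04202671]), 'effort': array([ 9.94998591e-04, -5.28651774e+01, -2.79350245e+01, -2.17466609e-04,
        5.07924211e-03,  4.35307606e-05]), 'tool_pos': array([ 0.14009605, -0.58275822,  0.23052819]), 'tcp_rot': array([[ 9.72327371e-01,  2.33622447e-01, -1.90868860e-04],
       [ 2.33622428e-01, -9.72325897e-01,  1.70645774e-03],
       [ 2.13080098e-04, -1.70382682e-03, -9.99998526e-01]]), 'ft_force': array([0.25700649, 0.59741614, 0.39637322]), 'ft_torque': array([ 0.05070672, -0.0278134 , -0.01449746]), 'grip_force': 0.0, 'gripper_width': 0.9952155371314556}
```

View pics/side0.png

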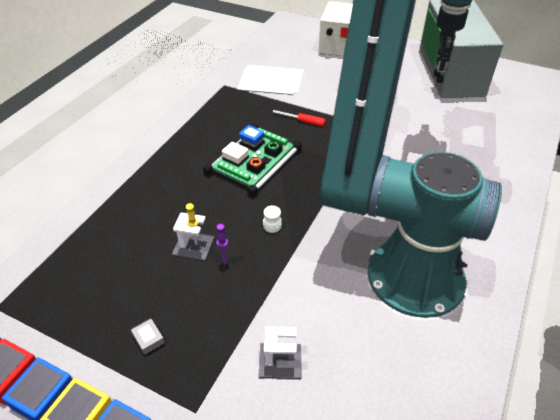

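View pics/top0.png

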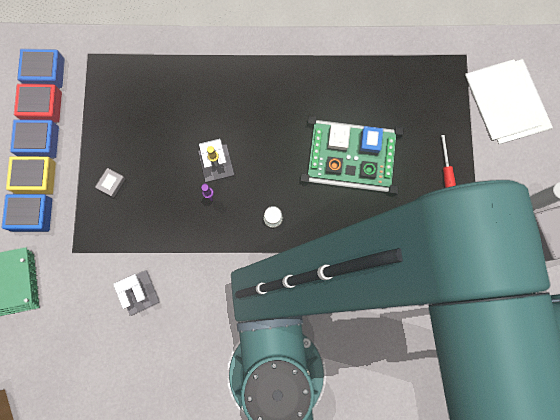

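The side view shows the board at (255,158), the yellow stylus in a fork at (190,225), a purple look-alike at (222,240), an empty fork at (281,350), the jar at (272,218), the spare at (147,335) and the driver at (310,120). In the top view the fork candidates are (213,157), which holds the yellow stylus, and (133,292), which is empty and close to the base. The first is farther from the base. The stylus candidates are yellow (212,152) and purple (207,192), and yellow matches the description. I'll measure, then confirm with one crop.

```bash
cat > m.py <<'E'
from h import *
import pickle
T=pickle.load(open("top0.pkl","rb"));S=pickle.load(open("side0.pkl","rb"))
def mask(d,lo,hi,box):
    m=cv2.inRange(cv2.cvtColor(d["img"],cv2.COLOR_RGB2HSV),lo,hi); o=np.zeros_like(m);x0,y0,x1,y1=box;o[y0:y1,x0:x1]=m[y0:y1,x0:x1];return o
def blobs(m,n=2,amin=8):
    c,_=cv2.findContours(m,cv2.RETR_EXTERNAL,cv2.CHAIN_APPROX_NONE)
    c=sorted(c,key=cv2.contourArea,reverse=True)[:n]
    return [(cv2.contourArea(k),cv2.minAreaRect(k),k) for k in c if cv2.contourArea(k)>amin]
if __name__=="__main__":
    tb=(290,105,410,205)
    for name,lo,hi,z,box in [("blue",(105,120,80),(125,255,255),.073,tb),("orange",(5,150,100),(18,255,255),.055,tb),("green ring",(55,150,0),(85,255,255),.055,(355,155,385,185)),
      ("board",(40,60,50),(90,255,255),.03,tb),("white",(0,0,170),(179,60,255),.064,(325,120,355,152)),("plate",(0,0,150),(179,60,255),.095,(195,135,235,180)),("yellow",(20,120,100),(32,255,255),.15,(195,135,235,180)),("jar",(0,0,150),(179,60,255),.06,(255,200,290,235))]:
        for a,r,k in blobs(mask(T,lo,hi,box)):
            P=[onz(T,*q,z) for q in cv2.boxPoints(r)]; e=[np.linalg.norm(P[i]-P[i-1]) for i in(1,2)]; d=P[1]-P[0] if e[0]>e[1] else P[2]-P[1]
            print(name,a,np.round(r[0],1),"ctr",np.round(np.mean(P,0),4),"edge",np.round(e,3),"yaw long",round(np.degrees(np.arctan2(d[1],d[0])),1))
    f=lambda d,x0,y0,w,h,s:cv2.resize(d["img"][y0:y0+h,x0:x0+w],None,fx=s,fy=s,interpolation=cv2.INTER_CUBIC)
    a=f(T,190,120,70,90,4);b=f(T,300,115,105,90,4);c=f(S,165,195,100,80,4)[:320];e=f(S,200,115,100,80,4)
    top=np.hstack([a,b]);bot=np.hstack([c,e]);W=800
    pad=lambda i:np.pad(i,((0,0),(0,W-i.shape[1]),(0,0)))
    cv2.imwrite("pics/crop.png",cv2.resize(np.vstack([pad(top),pad(bot)]),(700,595))[:,:,::-1])
E
python3 m.py
```

```text
blue 392.5 [371.7 138.1] ctr [ 0.5889 -0.2467  0.073 ] edge [0.061 0.05 ] yaw long -8.4
board 3269.5 [352.1 154.7] ctr [ 0.5582 -0.2013  0.03  ] edge [0.152 0.224] yaw long -97.0
white 455.0 [338.2 134.4] ctr [ 0.6021 -0.1616  0.064 ] edge [0.065 0.077] yaw long -97.5
plate 340.5 [211.4 152.9] ctr [0.541  0.1643 0.095 ] edge [0.062 0.065] yaw long -165.4
plate 9.5 [209.  177.5] ctr [0.4767 0.1686 0.095 ] edge [0.02  0.008] yaw long -89.8
yellow 81.0 [212.2 153.7] ctr [0.5216 0.1554 0.15  ] edge [0.023 0.036] yaw long -171.9
jar 277.0 [272.5 216. ] ctr [0.3857 0.0093 0.06  ] edge [0.043 0.052] yaw long 180.0
```

View pics/crop.png

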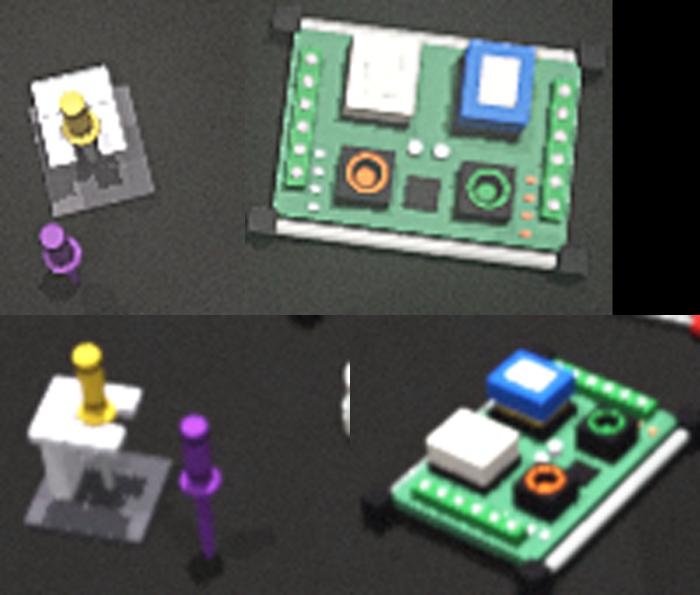

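The crop confirms the choices: the yellow stylus sits in the far fork, whose slot opens toward the robot, and the purple look-alike stands just in front of it. The green ring is on the -y side, in front of the blue relay, and the orange ring is on the +y side. Next I'll refine the rings, stylus and fork using two views.

```bash
cat > m2.py <<'E'
from m import *
def show(n,d,lo,hi,box,z,am=5):
    for a,r,k in blobs(mask(d,lo,hi,box),2,am):
        e=cv2.fitEllipse(k) if len(k)>5 else r
        print(n,a,np.round(r[0],1),np.round(r[1],1),"z-plane",np.round(onz(d,*r[0],z),4),"depth",np.round(dep(d,*r[0],1),4))
for nm,d,gb,ob,bb in (("T",T,(358,158,382,182),(322,150,350,180),(350,120,390,155)),("S",S,(262,135,286,158),(240,150,270,175),(232,120,270,150))):
    show(nm+" green",d,(55,120,20),(90,255,255),gb,.055); show(nm+" orange",d,(3,120,60),(20,255,255),ob,.055)
    show(nm+" blue",d,(100,110,60),(128,255,255),bb,.073)
    show(nm+" label",d,(0,0,190),(179,70,255),bb,.073)
show("Ty",T,(18,100,60),(35,255,255),(195,135,235,180),.155); show("Sy",S,(18,100,60),(35,255,255),(170,195,215,240),.155)
show("Tp",T,(125,60,40),(165,255,255),(190,170,225,210),.1); show("Sp",S,(125,60,40),(165,255,255),(205,215,240,275),.1)
# height cloud near fork and board from both depth maps
def cloud(d):
    h,w=d["z_map"].shape;u,v=np.meshgrid(np.arange(w),np.arange(h));K=np.array(d["camera_matrix"],float)
    p=cv2.undistortPoints(np.stack([u,v],-1).reshape(-1,1,2).astype(float),K,np.array(d["dist_coeffs"],float))[:,0]
    z=d["z_map"].reshape(-1);c=np.c_[p[:,0]*z,-p[:,1]*z,-z];V=np.array(d["view"])
    P=(c-V[:3,3])@V[:3,:3];P[z<=0]=9;return P
for nm,d in(("T",T),("S",S)):
    P=cloud(d)
    n=lambda x0,x1,y0,y1,z0,z1:P[(P[:,0]>x0)&(P[:,0]<x1)&(P[:,1]>y0)&(P[:,1]<y1)&(P[:,2]>z0)&(P[:,2]<z1)]
    pl=n(.47,.62,.1,.23,.088,.101); st=n(.47,.62,.1,.23,.115,.2); top=st[st[:,2]>.147]
    r=cv2.minAreaRect(pl[:,:2].astype(np.float32)*1000);print(nm,"plate",r,len(pl),np.median(pl[:,2]))
    print(" stylus upper",np.round(st.mean(0),4),len(st),"top",np.round(top.mean(0),4),len(top),"max",st[:,2].max())
    pu=n(.38,.50,.12,.23,.02,.2);print(" purple",np.round(pu.mean(0),3),pu.max(0),pu.min(0))
    bl=n(.55,.63,-.285,-.21,.060,.09);print(" blue",cv2.minAreaRect(bl[:,:2].astype(np.float32)*1000),np.median(bl[:,2]))
    wl=n(.55,.65,-.20,-.12,.056,.08);print(" white",cv2.minAreaRect(wl[:,:2].astype(np.float32)*1000),np.median(wl[:,2]))
    hs=n(.47,.55,-.275,-.2,.049,.062);print(" reset",cv2.minAreaRect(hs[:,:2].astype(np.float32)*1000),np.median(hs[:,2]))
E
python3 m2.py
```

```text
T orange 94.0 [334.5 163.5] [11. 11.] z-plane [ 0.5258 -0.1515  0.055 ] depth [ 0.5287 -0.1527  0.045 ]
T blue 406.0 [371.7 138.5] [19.9 23.9] z-plane [ 0.5876 -0.2466  0.073 ] depth [ 0.587  -0.2462  0.0748]
T label 130.5 [372.1 137.7] [10.8 14.1] z-plane [ 0.5898 -0.2476  0.073 ] depth [ 0.5896 -0.2475  0.0736]
T label 24.5 [356.5 126.5] [ 3. 13.] z-plane [ 0.6203 -0.2083  0.073 ] depth [ 0.6397 -0.2171  0.0209]
S green 131.5 [274. 142.] [14. 22.] z-plane [ 0.5157 -0.2531  0.055 ] depth [ 0.5156 -0.253   0.055 ]
S orange 71.0 [255.5 162. ] [ 8. 11.] z-plane [ 0.5224 -0.1479  0.055 ] depth [ 0.5275 -0.1568  0.0462]
S blue 321.0 [251.2 134. ] [24.  17.5] z-plane [ 0.584 -0.237  0.073] depth [ 0.5832 -0.2355  0.0743]
S label 66.0 [251.3 131.8] [13.  7.] z-plane [ 0.5892 -0.2467  0.073 ] depth [ 0.5877 -0.2442  0.0753]
S label 63.5 [239.5 145.5] [ 7. 15.] z-plane [ 0.5889 -0.1741  0.073 ] depth [ 0.5954 -0.1844  0.0631]
Ty 99.5 [212.2 153.4] [15.3  9.4] z-plane [0.5207 0.1549 0.155 ] depth [0.5236 0.1561 0.1458]
Sy 163.0 [190.4 214.1] [23.9 10.2] z-plane [0.5143 0.1846 0.155 ] depth [0
[... 918 characters left out ...]
 ((541.7213134765625, 164.9605712890625), (65.7961196899414, 60.54293441772461), 14.413557052612305) 378 0.09426346132229049
 stylus upper [0.5302 0.1648 0.1397] 113 top [0.5318 0.1636 0.1527] 47 max 0.16023836750139603
 purple [0.439 0.178 0.097] [0.45634567 0.18848272 0.14361254] [0.42761385 0.16342459 0.02065896]
 blue ((590.01123046875, -245.3629150390625), (61.684085845947266, 65.22962188720703), 81.94477844238281) 0.07269305591134094
 white ((599.6124267578125, -163.4909210205078), (58.421329498291016, 62.19923782348633), 84.15921783447266) 0.06336660768571473
 reset ((512.1155395507812, -238.60159301757812), (44.2365608215332, 43.39521789550781), 82.29007720947266) 0.05463619857629956
```

Emit:
{"method": "play_rows", "body": {"commands": [[20,-9,0,0,0],[60,-26,0,0,0],[105,-45,0,0,0],[150,-65,0,0,0],[195,-84,0,0,0],[240,-103,0,0,0],[285,-123,0,0,0],[330,-142,0,0,0],[375,-162,20,0,0],[420,-181,50,0,0],[460,-198,80,0,0],[490,-211,100,0,0]], "squeeze": 60}}

```text
time_s: 1.3
tool_pos: [0.5673, -0.2631, 0.1308]
tcp_rot: [[0.972, 0.234, -0.0], [0.234, -0.972, 0.0], [-0.0, -0.0, -1.0]]
ft_force: [0.8, -0.5, -0.4]
gripper_width: -0.001
grip_force: 0.0
```

Emit:
{"method": "play_rows", "body": {"commands": [[10,-4,10,0,0],[20,-9,22,0,0],[25,-11,34,0,0],[25,-11,43,0,0],[25,-11,49,0,0],[25,-11,53,0,0],[25,-11,55,0,0],[25,-11,57,0,0],[25,-11,58,0,0],[25,-11,59,0,0],[25,-11,60,0,0],[25,-11,61,0,0]]}}

```text
time_s: 2.5
tool_pos: [0.5881, -0.2482, 0.0716]
tcp_rot: [[0.972, 0.234, 0.0], [0.234, -0.972, -0.001], [0.0, 0.001, -1.0]]
ft_force: [-1.9, 0.2, 4.3]
gripper_width: 0.0
grip_force: 2.4
```

Emit:
{"method": "play_rows", "body": {"commands": [[0,0,1,0,0],[0,0,2,0,0],[0,0,3,0,0],[0,0,4,0,0],[0,0,5,0,0],[0,0,6,0,0],[0,0,6,0,0],[0,0,6,0,0]]}}

```text
time_s: 3.3
tool_pos: [0.5882, -0.2479, 0.0649]
tcp_rot: [[0.972, 0.233, 0.0], [0.233, -0.972, 0.0], [0.0, -0.0, -1.0]]
ft_force: [-0.9, -1.3, 2.0]
gripper_width: -0.002
grip_force: 1.0
```

Emit:
{"method": "play_rows", "body": {"commands": [[0,0,1,0,0],[0,0,1.5,0,0],[0,0,2,0,0],[0,0,2.5,0,0],[0,0,2.5,0,0],[0,0,2.5,0,0],[0,0,2.5,0,0]]}}

```text
time_s: 4.0
tool_pos: [0.5883, -0.2479, 0.064]
tcp_rot: [[0.972, 0.234, 0.001], [0.234, -0.972, -0.0], [0.001, 0.0, -1.0]]
ft_force: [-3.5, 0.4, 13.3]
gripper_width: 0.0
grip_force: 6.8
```

Emit:
{"method": "play_rows", "body": {"commands": [[0,0,-20,0,0],[0,0,-60,0,0],[0,-10,-100,0,20],[4,-45,-130,0,40],[8,-90,-150,0,50],[13,-135,-160,0,50],[18,-180,-160,0,50],[22,-225,-160,0,50],[27,-270,-160,-1,50],[32,-315,-160,-1,50],[37,-360,-160,-1,50],[40,-390,-160,-1,50]]}}

```text
time_s: 5.2
tool_pos: [0.5343, 0.1439, 0.2221]
tcp_rot: [[0.968, 0.252, -0.002], [0.252, -0.968, 0.002], [-0.001, -0.002, -1.0]]
ft_force: [0.6, 0.5, -0.1]
gripper_width: 0.585
grip_force: 0.0
```

Emit:
{"method": "play_rows", "body": {"commands": [[1,-12,0,0,50],[2,-19,0,0,50],[2,-21,0,0,50],[2,-21,0,0,50]]}}

```text
time_s: 5.6
tool_pos: [0.5326, 0.1606, 0.2225]
tcp_rot: [[0.968, 0.25, -0.0], [0.25, -0.968, -0.0], [-0.0, 0.0, -1.0]]
ft_force: [-0.3, 0.1, -0.5]
gripper_width: 0.588
grip_force: 0.0
```

```bash
python3 - <<'E'
from m import *
s=ctrl.sense();print(s["tool_pos"],s["tcp_rot"].round(3).tolist(),s["gripper_width"])
t=cap("top");d=cap("side");b=dep(t,372.1,137.7,2);print(b)
x=np.hstack([cv2.resize(i,None,fx=s,fy=s,interpolation=cv2.INTER_CUBIC) for i,s in((d["img"][140:270,140:260],3),(t["img"][100:230,165:285],3))])
cv2.imwrite("pics/g1.png",x[:,:,::-1])
E
```

```text
[0.53258918 0.16058589 0.22247331] [[0.968, 0.25, -0.0], [0.25, -0.968, -0.0], [-0.0, 0.0, -1.0]] 0.5882061404947019
[ 0.59288935 -0.24942402  0.06415136]
```

View pics/g1.png

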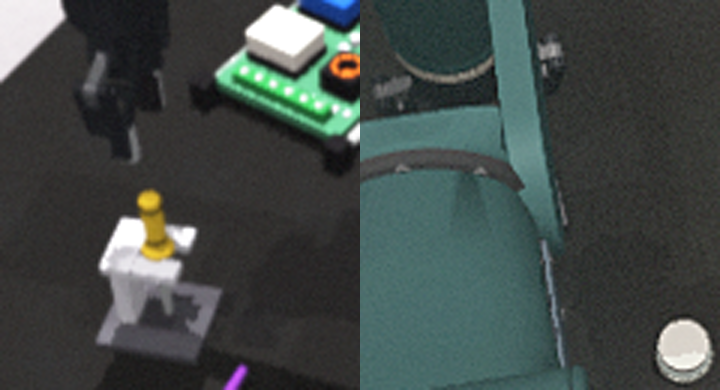

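The relay is home: its top measures 0.064 m. The picture shows the open gripper above the yellow stylus at crop position (150,220), with the purple one clear below. Descending to grasp it now.

Emit:
{"method": "play_rows", "body": {"commands": [[0,-1,15,0,50],[0,-1,40,0,50],[0,-1,65,0,50],[0,-1,85,0,50],[0,-1,98,0,50],[0,-1,105,0,50],[0,-1,107,0,50],[0,-1,107,0,50]]}}

```text
time_s: 6.5
tool_pos: [0.5327, 0.1623, 0.116]
tcp_rot: [[0.968, 0.25, 0.001], [0.25, -0.968, 0.0], [0.001, -0.0, -1.0]]
ft_force: [0.4, 1.5, -0.1]
gripper_width: 0.584
grip_force: 0.0
```

```bash
python3 - <<'E'
from m import *
s=ctrl.sense();print(s["tool_pos"],s["ft_force"],s["gripper_width"])
d=cap("side");print(proj(d,s["tool_pos"]))
cv2.imwrite("pics/g2.png",cv2.resize(d["img"][160:265,140:260],None,fx=5,fy=5,interpolation=cv2.INTER_CUBIC)[:,:,::-1])
E
```

```text
[0.53268681 0.16225503 0.11603465] [ 0.36362846  1.47161204 -0.06940365] 0.584143968789253
[191.03572764 216.70374446]
```

View pics/g2.png

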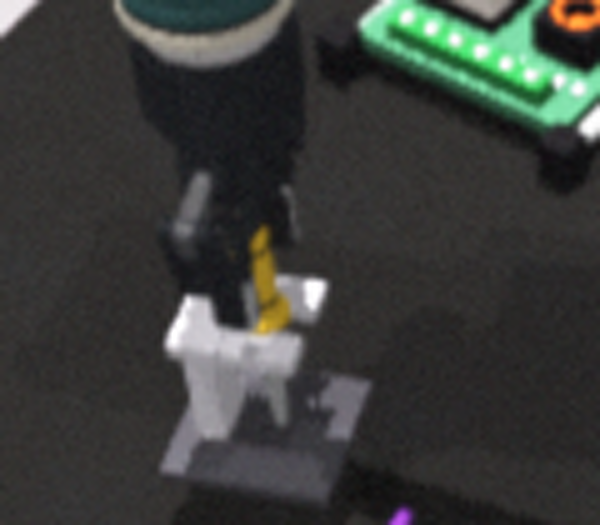

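The stylus handle stands between the fingers at crop position (262,270), and the projected TCP at (255,283) agrees. Closing.

Emit:
{"method": "play_rows", "body": {"commands": [[0,0,0,0,30],[0,0,0,0,15],[0,0,0,0,10],[0,0,0,0,10],[0,0,0,0,10],[0,0,0,0,10],[0,0,0,0,10],[0,0,0,0,10]], "squeeze": 70}}

```text
time_s: 7.35
tool_pos: [0.5327, 0.1625, 0.1164]
tcp_rot: [[0.968, 0.251, 0.001], [0.251, -0.968, 0.0], [0.001, -0.0, -1.0]]
ft_force: [-0.2, 0.0, 6.5]
gripper_width: 0.197
grip_force: 68.0
```

Emit:
{"method": "play_rows", "body": {"commands": [[0,0,-5,0,10],[0,0,-20,0,10],[0,0,-45,0,10],[0,0,-70,0,10],[0,0,-95,0,10],[0,0,-110,0,10],[0,0,-115,0,10],[0,0,-115,0,10]]}}

```text
time_s: 8.15
tool_pos: [0.5324, 0.1624, 0.2311]
tcp_rot: [[0.968, 0.251, 0.001], [0.251, -0.968, 0.0], [0.001, -0.0, -1.0]]
ft_force: [-0.5, 1.2, -2.7]
gripper_width: 0.193
grip_force: 68.2
```

```bash
python3 - <<'E'
from m import *
s=ctrl.sense();print(s["tool_pos"],s["ft_force"],s["grip_force"],s["gripper_width"])
d=cap("side");p=s["tool_pos"]
for z in(-.0214,-.1014): print(proj(d,p+[0,0,z]))
cv2.imwrite("pics/g3.png",cv2.resize(d["img"][130:250,140:260],None,fx=5,fy=5,interpolation=cv2.INTER_CUBIC)[:,:,::-1])
E
```

```text
[0.53235871 0.16241539 0.2310501 ] [-0.4791763   1.2071756  -2.74102871] 68.20652604103088 0.19304612590241602
[186.23513987 189.10504005]
[190.43570499 212.94374592]
```

View pics/g3.png

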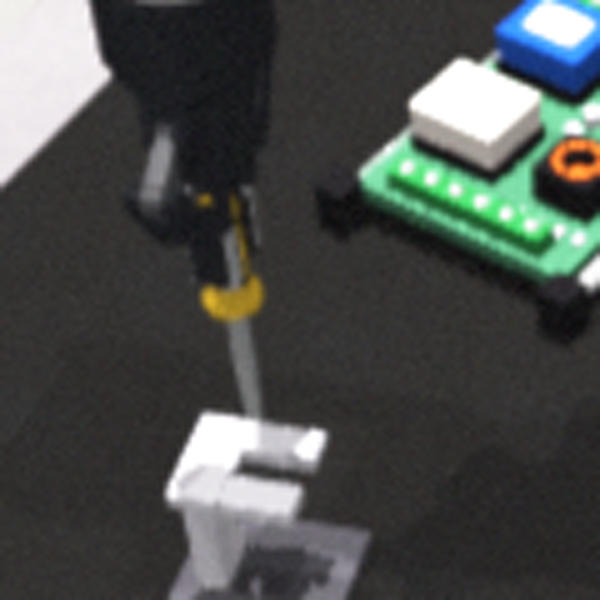

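The picture shows the stylus hanging vertical in the grip, with its tip at crop position (253,413), matching the projection. Moving over the green ring, with the tip kept at about 0.13 m.

Emit:
{"method": "play_rows", "body": {"commands": [[-4,12,0,0,10],[-12,38,0,0,10],[-24,76,0,0,10],[-37,116,0,0,10],[-50,157,0,0,10],[-63,198,0,0,10],[-76,240,0,0,10],[-89,281,0,0,10],[-101,320,0,0,10],[-112,354,0,0,10],[-119,376,0,0,10],[-121,384,0,0,10]]}}

```text
time_s: 9.4
tool_pos: [0.5099, -0.2425, 0.2294]
tcp_rot: [[0.969, 0.248, -0.002], [0.248, -0.969, 0.0], [-0.002, -0.001, -1.0]]
ft_force: [-1.3, 0.6, -1.6]
gripper_width: 0.193
grip_force: 68.3
```

Emit:
{"method": "play_rows", "body": {"commands": [[0,0,10,0,10],[0,0,25,0,10],[0,0,40,0,10],[0,0,50,0,10],[0,0,54,0,10],[0,0,54,0,10],[0,0,54,0,10]]}}

```text
time_s: 10.1
tool_pos: [0.5116, -0.2395, 0.177]
tcp_rot: [[0.968, 0.251, 0.001], [0.251, -0.968, -0.0], [0.0, 0.0, -1.0]]
ft_force: [-0.3, -0.2, -1.5]
gripper_width: 0.191
grip_force: 68.3
```

```bash
python3 - <<'E'
from m import *
s=ctrl.sense();print(s["tool_pos"],s["ft_force"],s["grip_force"])
d=cap("side");p=s["tool_pos"]
for z in(-.0214,-.1014): print(proj(d,p+[0,0,z]))
print("mouth",proj(d,(.5115,-.2393,.055)))
cv2.imwrite("pics/g4.png",cv2.resize(d["img"][100:170,220:310],None,fx=8,fy=8,interpolation=cv2.INTER_CUBIC)[:,:,::-1])
E
```

```text
[ 0.51163158 -0.23949475  0.17695316] [-0.25265794 -0.17181673 -1.51988303] 68.33406329154968
[272.82785332 117.34439957]
[273.09422218 139.5139782 ]
mouth [273.16947971 144.99754215]
```

View pics/g4.png

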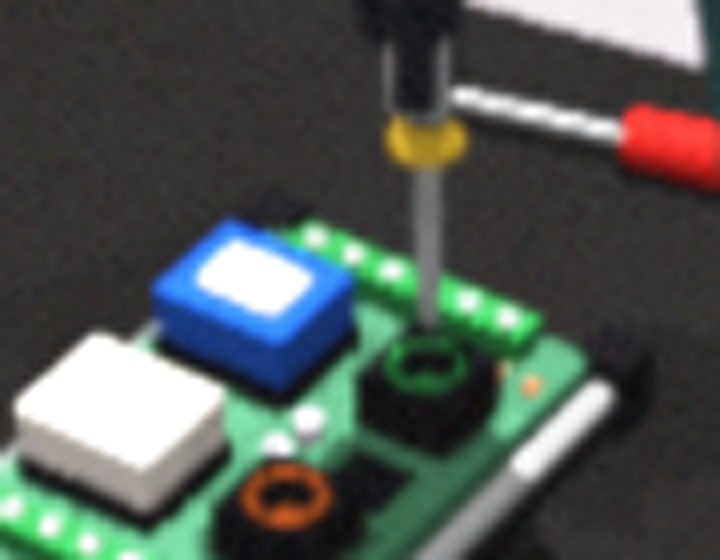

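The ring centre is at crop position (426,362), i.e. (273.3,145.2), which matches the computed mouth. The stylus tip is directly above it at (428,325). Pressing.

Emit:
{"method": "play_rows", "body": {"commands": [[0,0,6,0,10],[0,0,14,0,10],[0,0,21,0,10],[0,0,26,0,10],[0,0,29,0,10],[0,0,31,0,10],[0,0,32.5,0,10],[0,0,34,0,10],[0,0,35,0,10],[0,0,35.5,0,10],[0,0,35.5,0,10]]}}

```text
time_s: 11.25
tool_pos: [0.5112, -0.2395, 0.1413]
tcp_rot: [[0.968, 0.251, -0.0], [0.251, -0.968, 0.0], [0.0, -0.0, -1.0]]
ft_force: [-2.0, 2.0, 1.8]
gripper_width: 0.195
grip_force: 68.7
```

Emit:
{"method": "play_rows", "body": {"commands": [[0,0,0.7,0,10],[0,0,1.5,0,10],[0,0,1.5,0,10],[0,0,1.5,0,10]]}}

```text
time_s: 11.65
tool_pos: [0.5116, -0.2398, 0.1408]
tcp_rot: [[0.968, 0.251, 0.001], [0.251, -0.968, -0.0], [0.001, 0.001, -1.0]]
ft_force: [-2.6, 2.2, 11.3]
gripper_width: 0.196
grip_force: 69.8
```

Bottomed out: the force rose to 11 N. Holding for two seconds.

Emit:
{"method": "play_rows", "body": {"commands": [[0,0,0,0,10],[0,0,0,0,10],[0,0,0,0,10],[0,0,0,0,10],[0,0,0,0,10],[0,0,0,0,10],[0,0,0,0,10],[0,0,0,0,10],[0,0,0,0,10],[0,0,0,0,10],[0,0,0,0,10],[0,0,0,0,10]]}}

```text
time_s: 12.85
tool_pos: [0.5116, -0.2398, 0.1408]
tcp_rot: [[0.968, 0.251, 0.001], [0.251, -0.968, -0.0], [0.001, 0.0, -1.0]]
ft_force: [-2.5, 2.2, 11.4]
gripper_width: 0.187
grip_force: 69.8
```

Emit:
{"method": "play_rows", "body": {"commands": [[0,0,0,0,10],[0,0,0,0,10],[0,0,0,0,10],[0,0,0,0,10],[0,0,0,0,10],[0,0,0,0,10],[0,0,0,0,10],[0,0,0,0,10]]}}

```text
time_s: 13.65
tool_pos: [0.5116, -0.2398, 0.1408]
tcp_rot: [[0.968, 0.251, 0.001], [0.251, -0.968, -0.0], [0.001, 0.001, -1.0]]
ft_force: [-3.2, 3.0, 11.3]
gripper_width: 0.19
grip_force: 69.8
```

Emit:
{"method": "play_rows", "body": {"commands": [[0,0,-5,0,10],[0,0,-20,0,10],[0,0,-45,0,10],[0,0,-70,0,10],[0,0,-85,0,10],[0,0,-91,0,10],[0,0,-91,0,10],[0,0,-91,0,10]]}}

```text
time_s: 14.45
tool_pos: [0.5109, -0.2395, 0.2297]
tcp_rot: [[0.968, 0.251, -0.001], [0.251, -0.968, 0.001], [-0.001, -0.001, -1.0]]
ft_force: [0.1, 0.4, 0.0]
gripper_width: 0.197
grip_force: 68.3
```

Emit:
{"method": "play_rows", "body": {"commands": [[4,-12,0,0,10],[12,-38,0,0,10],[24,-76,0,0,10],[37,-116,0,0,10],[50,-157,0,0,10],[63,-198,0,0,10],[76,-240,0,0,10],[89,-281,0,0,10],[101,-320,0,0,10],[112,-354,0,0,10],[119,-376,0,0,10],[121,-384,0,0,10]]}}

```text
time_s: 15.65
tool_pos: [0.5311, 0.1653, 0.2297]
tcp_rot: [[0.967, 0.253, -0.002], [0.253, -0.967, 0.001], [-0.001, -0.001, -1.0]]
ft_force: [-0.3, 0.3, -1.4]
gripper_width: 0.189
grip_force: 68.4
```

Emit:
{"method": "play_rows", "body": {"commands": [[0,0,0,0,10],[0,0,0,0,10],[0,0,0,0,10]]}}

```text
time_s: 15.95
tool_pos: [0.532, 0.1613, 0.2304]
tcp_rot: [[0.968, 0.249, -0.001], [0.249, -0.968, -0.0], [-0.001, 0.0, -1.0]]
ft_force: [-0.2, 0.9, -1.5]
gripper_width: 0.188
grip_force: 68.4
```

```bash
python3 - <<'E'
from m import *
s=ctrl.sense();print(s["tool_pos"],s["ft_force"],s["grip_force"])
d=cap("side");p=s["tool_pos"]
for z in(-.0214,-.1014): print(proj(d,p+[0,0,z]))
cv2.imwrite("pics/g5.png",cv2.resize(d["img"][150:250,145:245],None,fx=6,fy=6,interpolation=cv2.INTER_CUBIC)[:,:,::-1])
E
```

```text
[0.5319771  0.16127336 0.23043456] [-0.22132438  0.9387152  -1.48975198] 68.39316844940186
[186.68037453 189.04088993]
[190.85764531 212.86324935]
```

View pics/g5.png

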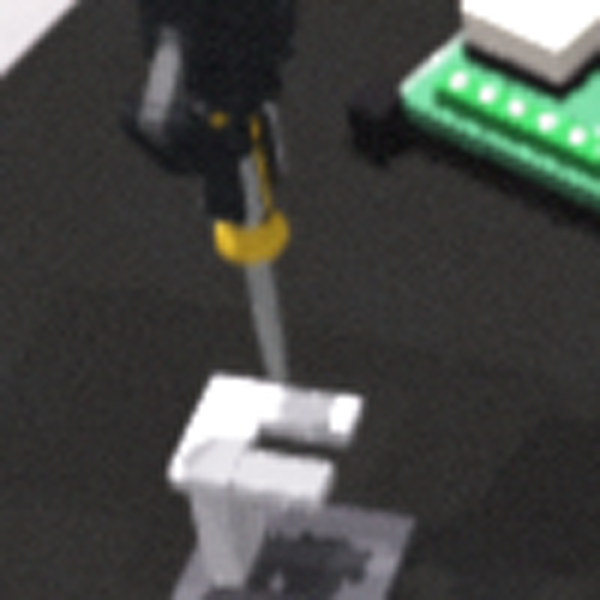

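The tip is at crop position (279,378), matching the projection. It is vertical and above the slot, with the purple stylus out of the way. Lowering with a 1 mm sideways correction.

Emit:
{"method": "play_rows", "body": {"commands": [[0.5,-1,8,0,10],[0.5,-1,24,0,10],[0.5,-1,44,0,10],[0.5,-1,64,0,10],[0.5,-1,84,0,10],[0.5,-1,98,0,10],[0.5,-1,106,0,10],[0.5,-1,110,0,10],[0.5,-1,112,0,10],[0.5,-1,113,0,10],[0.5,-1,113.5,0,10],[0.5,-1,113.5,0,10]]}}

```text
time_s: 17.2
tool_pos: [0.5328, 0.1636, 0.1176]
tcp_rot: [[0.968, 0.251, 0.001], [0.251, -0.968, 0.0], [0.001, -0.0, -1.0]]
ft_force: [0.9, -0.5, -0.3]
gripper_width: 0.189
grip_force: 68.4
```

Emit:
{"method": "play_rows", "body": {"commands": [[0,0.7,0.5,0,10],[0,0.7,1,0,10],[0,0.7,1.2,0,10],[0,0.7,1.2,0,10]]}}

```text
time_s: 17.6
tool_pos: [0.5328, 0.1628, 0.1164]
tcp_rot: [[0.968, 0.251, 0.001], [0.251, -0.968, 0.0], [0.001, 0.0, -1.0]]
ft_force: [-1.5, -1.0, 4.0]
gripper_width: 0.192
grip_force: 68.6
```

The collar is on the plate, with a 4 N contact force. Releasing.

Emit:
{"method": "play_rows", "body": {"commands": [[0,0,0,0,22],[0,0,0,0,26],[0,0,0,0,32],[0,0,0,0,40],[0,0,0,0,50],[0,0,0,0,50],[0,0,0,0,50],[0,0,-10,0,50],[0,0,-35,0,50],[0,0,-70,0,50],[0,0,-105,0,50],[0,0,-115,0,50]]}}

```text
time_s: 18.8
tool_pos: [0.535, 0.1633, 0.2357]
tcp_rot: [[0.968, 0.251, 0.007], [0.251, -0.968, 0.001], [0.007, 0.0, -1.0]]
ft_force: [-0.6, 0.3, 0.2]
gripper_width: 0.588
grip_force: 0.0
```

Emit:
{"method": "play_rows", "body": {"commands": [[0,10,-15,0,50],[0,40,-20,0,50],[0,80,-20,0,50],[0,120,-20,0,50],[0,140,-20,0,50],[0,140,-20,0,50],[0,140,-20,0,50],[0,140,-20,0,50]]}}

```text
time_s: 19.6
tool_pos: [0.5672, 0.0282, 0.2508]
tcp_rot: [[0.968, 0.251, -0.001], [0.251, -0.968, 0.001], [-0.0, -0.001, -1.0]]
ft_force: [1.1, -0.6, 0.6]
gripper_width: 0.584
grip_force: 0.0
```

```bash
python3 - <<'E'
from m import *
s=ctrl.sense();print(s["tool_pos"],s["ft_force"],s["qd"].round(2))
d=cap("side")
for a,r,k in blobs(mask(d,(18,100,60),(35,255,255),(170,195,215,240))): print(a,r,dep(d,*r[0],1))
print("was (190.4,214.1) size 23.9x10.2")
cv2.imwrite("pics/g6.png",cv2.resize(d["img"][110:280,140:340],None,fx=3.5,fy=3.5,interpolation=cv2.INTER_CUBIC)[:,:,::-1])
E
```

```text
[0.56715109 0.0281868  0.2508388 ] [ 1.10803269 -0.60981746  0.55666921] [ 0.56 -0.04 -0.04 -0.21 -0.12 -0.18]
173.0 ((190.99234008789062, 214.4384765625), (23.44256591796875, 10.294882774353027), 82.87498474121094) [0.52613313 0.16872359 0.13327489]
was (190.4,214.1) size 23.9x10.2
```

View pics/g6.png

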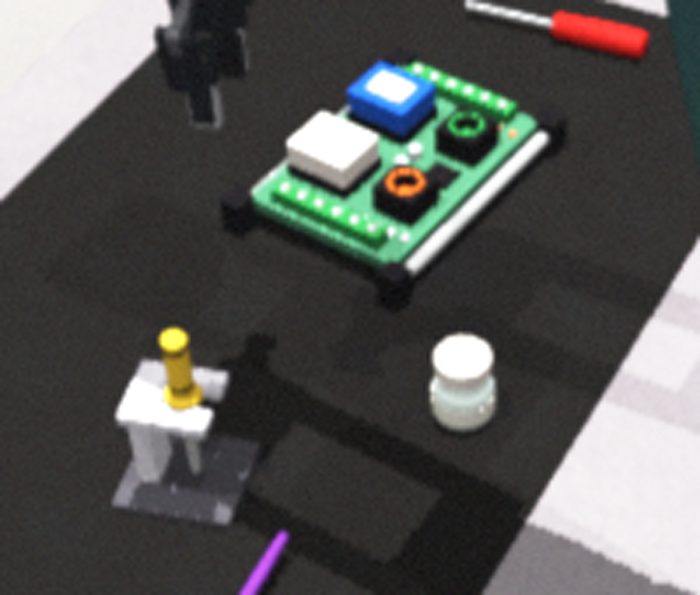

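The stylus hangs upright in the fork at crop position (178,365), within 1 px of where it started. The relay is home, both rings are clear, and the jar and driver are in place. The purple look-alike was already lying over at 5.6 s, before the gripper came down to the fork. Handing in.

```bash
python3 -c "
from plant import ctrl
print(ctrl.hand_in())"
```

```text
the job is handed in; nothing more can be done
None
```

The job is handed in (no verdict was returned): the blue relay is home, the green button was pressed and held for about 2 s, and the stylus hangs upright in its fork; the purple look-alike was found tipped over, cause not checked.

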